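# Unlock and withdraw the fuse carrier

### The arm

A 6-joint arm with a two-finger parallel gripper is mounted at the origin on the work surface. World frame = base frame: x ahead of the robot, y to its left, z up, the work surface at z = 0. Lengths are in m, angles in degrees, forces in N, time in s.
With the tool pointing down it reaches from about 0.25 to 0.725 m from the base axis. Payload 9.7 kg.
Tool frame: the origin (TCP) lies at the very end of the fingers, on their centre line; the grasp point (between the pads) lies 19 mm behind it (bot.grip_point_offset is the z of the grasp point in the tool frame, in m); z points along the fingers, x is the direction in which the jaws open and shut, and the axes are right-handed (so a half turn about z gives the same grasp; the last joint's range is limited). The gripper opens to 85 mm and grips with 20 to 120 N. Pads are 22 mm wide; open, the fingers measure 114 mm over their backs; the gripper's body (76 mm by 85 mm) begins 54 mm behind the grasp point. The pads swing forward as they close: fully open they stand 13 mm farther back than shut.
Start: joints at [69.557, 4.979, 10.078, 95.1, 0, 90], TCP at [0.192, 0.515, 0.231] pointing down, gripper open.
Joint ranges: [-179.16, 179.16], [-48.56, 103.87], [-65.8, 70.77], [-126.05, 130.52], [-82.76, 87.17], [-180, 180]. Speed limits (degrees/s): [127.2, 127.2, 147.25, 180, 180, 180].

### API

Orientations are given as [roll, pitch, yaw] about the fixed x, y, z axes, in that order (R = Rz(yaw) Ry(pitch) Rx(roll)).
In Python, from workcell import get_obs, viewer, job_done, bot gives the robot as it stands.
- The arm moves only by the shell command python3 -m handwheel 'ROWS' [FORCE]. ROWS is JSON, a list of rows, each a list of 5 numbers: the closure, from 0 (fully open) to 1 (shut), then the shift along the world's x, y, z in m, then the turn about the world's z in degrees. A call has 1 to 5 rows; each row is the pose to reach, as a shift and turn from the pose measured when the call began; what a row does not reach only later rows make up. A row lasts 1/10 s, in which the tool goes at most 50 mm and 8.59 degrees, less where a joint would pass 70% of its speed; a pose out of reach is approached as far as the arm can. A call with a gripper value outside its range is refused whole. The fingers move at their own pace and stop on an object; FORCE is the grip in N (left out, the last holds). Time passes only in rows, so rows that repeat a pose let the fingers close. It gives the time, the measured TCP pose, the force and the opening at its end, in the units of the state.
- get_obs(): the state, without advancing time (a new reading comes with each control period).
- viewer.camera(name): name is "scene" or "side" or "wrist"; returns a dict with "color" (384x512x3 uint8, blue, green, red), "K" (3x3 intrinsics, pixels), "dist_coeffs" ([k1, k2, p1, p2, k3] as OpenCV has them; the pictures are not rectified), "origin" and "orientation" of the camera in the world. Camera axes: x right, y down, z forward; pixel columns grow to the right and rows downward; lengths in m; the calibration is good to about 2 mm. A picture is of the moment at which its call begins. There is no depth.
- job_done(): hands the job in, once; it reports no verdict.
The state is a dict: "time": time; "q": joint angles; "qd": joint speeds; "joint_efforts": joint torques, N m; "ee_pos": TCP position; "tcp_rot": TCP orientation; "wrist_force": force on the tool from outside, world axes, zero at the start; "torque": the same for the moment, N m; "opening": finger opening in m.
Only numpy, scipy, OpenCV 4.12 (cv2) and the standard library are available. Lean on these libraries where they do the work, as an engineer would, in place of code of your own. Each camera call takes 0.05 s, during which the arm holds its last target.

### The job

Draw the red-knobbed locking pin up out of the blue fuse carrier and park it upright in the notch of the yellow bracket, its collar resting on the bracket, and let go of it. Then pinch the carrier's two orange side catches fully together with the fingers, lift the carrier straight out of its grey base and finish while still holding it by the pinched catches, upright and still, about 10 cm clear above the base. Leave everything else on the bench where it is.

Things in the scene. Friction and masses are not known exactly. Their poses are not given: they have to be found in the camera images.
- fuse_base: Grey fuse base, a fixed housing 72 mm (x) by 100 mm (y) by 50 mm high with black lips, screwed to the 12 mm plywood board; origin at the centre of its underside (0.012 m above the table), z up. The well in its top, 36 mm in x by 61 mm in y between the lips, holds the carrier; the well's floor is 10 mm above the origin. Yaw and place vary.
- carrier: Loose fuse carrier, 0.2 kg, 76 mm high: steel foot 32 x 48 x 10 mm, white fuse body, blue head 32 (x) by 30 mm (y). Origin at the centre of its underside, axes as the base's. Seated, its origin is 10 mm above the base's and its top 36 mm stand out. An orange catch on its +y and one on its -y side are pinched along y; hidden barbs hook 4 mm under the base's lips until both are pressed in.
- catch_left (a joint): Travel of the orange catch on the carrier's +y side in m: 0 sprung out (rest), 0.008 pressed fully in; free of the lip beyond about 0.004. The spring takes 2.1 N to start, 4.9 N at full travel; pressed to their stops the pair measures 42 mm across (58 mm at rest). While the locking pin is in the bore it stands between the catches and they move only about 1 mm.
- catch_right (a joint): The same for the catch on the carrier's -y side, pressed towards +y.
- catch_left_pad (a point): Middle of the gripping ribs on the flat outer face of the +y catch, a plate 22 mm wide (x); 29 mm from the carrier's middle at rest, 62 mm above its origin, 22 mm above the base's rim. The plate's top is level with the head, 14 mm above this point. Moves with the catch.
- catch_right_pad (a point): The same point on the outer face of the -y catch.
- pin: Loose locking pin, 60 g, standing in the carrier's bore: red knob 24 mm in diameter, 34 mm tall, on a steel collar 31 mm in diameter, 5 mm thick; below it a steel shank 14 mm in diameter, 32 mm long, with tapered tip. Origin on its axis at the underside of the collar (resting on the carrier's head), z up along the axis; the knob reaches from 5 to 39 mm above the origin.
- pin_tip (a point): Lower end of the pin's shank, 32 mm below its origin.
- bracket: Yellow parking bracket, fixed left or right of the base: a level plate 54 x 64 x 6 mm, its top 65 mm above the origin, on an upright at +x. A notch 20 mm wide (y) goes through it from the open mouth at x = -22 mm to the closed end at x = +14 mm; the parked pin hangs in it by its collar, axis at x = 0, y = 0. Origin right under that place, on the board (0.012 m above the table), z up.
- station: Fixed grey push-button box 62 x 70 x 54 mm with a green button, bystander; origin under its centre. It stands on the side of the base where the bracket is not.
- contactor: Loose black contactor 45 x 55 x 57 mm, bystander; origin under its centre.
- fuse_link: Loose white spare fuse link 26 x 26 x 52 mm, standing, bystander; origin under its centre.
- tape: Loose black ring of tape, 76 mm in diameter, 19 mm high, lying flat, bystander; origin under its centre.
- screwdriver: Loose yellow-handled screwdriver 150 mm long, lying, bystander; origin under its middle.
- bottle: Loose clear bottle, 64 mm in diameter, 190 mm tall, standing on the right of the board, bystander; origin under its centre.
- parts_bin: Loose blue open bin 130 x 100 x 55 mm on the left of the board, bystander; origin under its centre.
- bore (a point): Middle of the 16 mm vertical bore for the locking pin, at the flat top of the carrier's blue head, 76 mm above the carrier's origin.

How it is judged:
By the outcome, as a careful person would: the job done as asked, in the order asked, and still so for the second after the job is handed in, while the arm keeps its last pose, push and grip.
It also fails if it takes over 66 s, if anything falls off the work surface, if the arm or the gripper's body presses on something with over 40 N, if the wrist force passes 120 N, or if a joint passes its speed limit or range.

## Working session

There is one attempt and no reset: what is moved stays moved. The work goes in short steps, Python scripts to look and compute and a shell command to move; the robot and the scene stay as the last step left them, time stands still between calls to the robot, and variables do not carry over. Pictures are saved under pics/ and viewed, and the job is handed in when it is done.

```bash
mkdir -p pics; ls
python3 - <<'E'
from workcell import get_obs, viewer, bot
import cv2
o=get_obs(); print({k:o[k] for k in ("time","ee_pos","tcp_rot","wrist_force","opening")})
print(bot.grip_point_offset)
for n in ("scene","side","wrist"):
    c=viewer.camera(n); cv2.imwrite(f"pics/{n}0.png",c["color"]); print(n,c["K"],c["dist_coeffs"],c["origin"],c["orientation"])
E
```

```text
pics
{'time': 0.0, 'ee_pos': array([0.19201736, 0.51515945, 0.23060201]), 'tcp_rot': array([-1.79999223e+02,  7.39346811e-02,  6.95573615e+01]), 'wrist_force': array([0.18144374, 0.29437727, 0.45150088]), 'opening': 0.08535660148666777}
-0.0187
scene [[452.99191038   0.         259.24834556]
 [  0.         452.99191038 192.83946432]
 [  0.           0.           1.        ]] [0.0442985 0.        0.        0.        0.       ] [ 1.51292594 -0.33437579  1.28720994] [-139.97096545   -0.3248548    70.30226905]
side [[397.0301296    0.         262.84751505]
 [  0.         397.0301296  187.88937281]
 [  0.           0.           1.        ]] [-0.06858676  0.          0.          0.          0.        ] [0.46656226 0.76426574 1.04485656] [-141.29817934    0.97771582 -173.34949148]
wrist [[284.08951312   0.         254.76576462]
 [  0.         284.08951312 197.73088503]
 [  0.           0.           1.        ]] [-0.01341008  0.          0.          0.          0.        ] [0.12152778 0.54145562 0.37353617] [1.62597917e+02 6.95719222e-02 6.95686001e+01]
```

View pics/scene0.png

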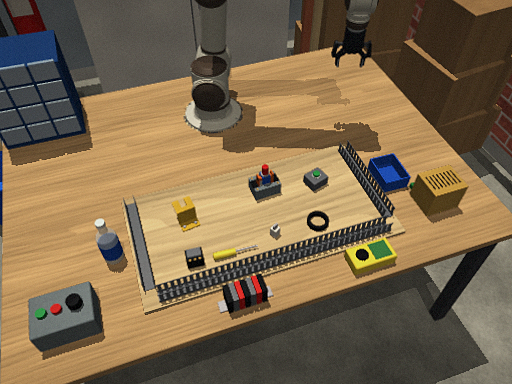

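View pics/side0.png

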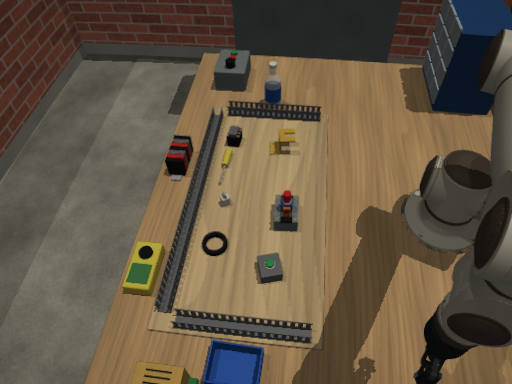

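View pics/wrist0.png

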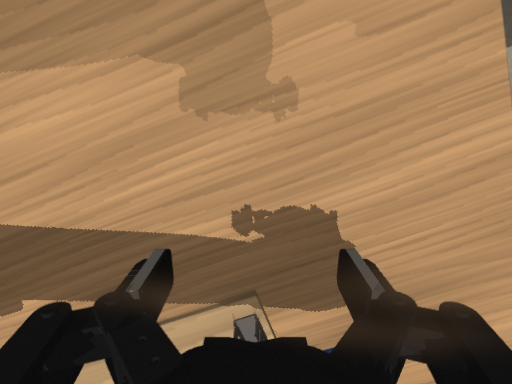

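```bash
cat > h.py <<'E'
import numpy as np, cv2
from scipy.spatial.transform import Rotation as R
from workcell import get_obs, viewer, bot
def ray(c,uv):
    p=cv2.undistortPoints(np.array([[uv]],float),c["K"],c["dist_coeffs"])[0,0]
    d=R.from_euler('xyz',c["orientation"],degrees=True).apply([p[0],p[1],1]); return np.array(c["origin"]),d/np.linalg.norm(d)
def onz(c,uv,z):
    o,d=ray(c,uv); return o+d*(z-o[2])/d[2]
def tri(*cu):
    A=np.zeros((3,3));b=np.zeros(3);L=[]
    for c,uv in cu:
        o,d=ray(c,uv);P=np.eye(3)-np.outer(d,d);A+=P;b+=P@o;L.append((o,P))
    x=np.linalg.solve(A,b); return x,[np.linalg.norm(P@(x-o)) for o,P in L]
def proj(c,X):
    r=R.from_euler('xyz',c["orientation"],degrees=True).inv()
    return cv2.projectPoints(np.array(r.apply(np.array(X)-c["origin"])).reshape(-1,1,3),np.zeros(3),np.zeros(3),c["K"],c["dist_coeffs"])[0][:,0]
def mask(im,h0,h1,s=120,v=60):
    h=cv2.cvtColor(im,cv2.COLOR_BGR2HSV)
    H=h[...,0].astype(int); ok=((H>=h0)&(H<=h1)) if h0<=h1 else ((H>=h0)|(H<=h1))
    return (ok&(h[...,1]>=s)&(h[...,2]>=v)).astype(np.uint8)
def blobs(m,amin=10):
    n,l,st,ce=cv2.connectedComponentsWithStats(m)
    return [(ce[i].round(1).tolist(),st[i].tolist()) for i in range(1,n) if st[i][4]>=amin]
def crop(im,x,y,w,h,s,f): cv2.imwrite(f,cv2.resize(im[y:y+h,x:x+w],None,fx=s,fy=s,interpolation=cv2.INTER_NEAREST))
E
python3 - <<'E'
from h import *
for n,(x,y,w,h) in {"scene":(150,140,190,80),"side":(250,110,80,180)}.items():
    im=cv2.imread(f"pics/{n}0.png"); crop(im,x,y,w,h,4 if n=="scene" else 3.3,f"pics/{n}c.png")
    print(n,"red",[b for b in blobs(mask(im,172,6,150)) if x<b[0][0]<x+w and y<b[0][1]<y+h])
    print(n,"yel",[b for b in blobs(mask(im,20,28,150,120)) if x<b[0][0]<x+w and y<b[0][1]<y+h])
E
```

```text
scene red [([264.7, 169.2], [262, 164, 6, 11, 56])]
scene yel [([183.0, 205.0], [172, 196, 23, 18, 202])]
side red [([286.8, 196.1], [283, 191, 8, 12, 76])]
side yel [([285.6, 134.8], [279, 129, 16, 13, 149]), ([271.6, 147.5], [270, 141, 5, 13, 49])]
```

View pics/scenec.png

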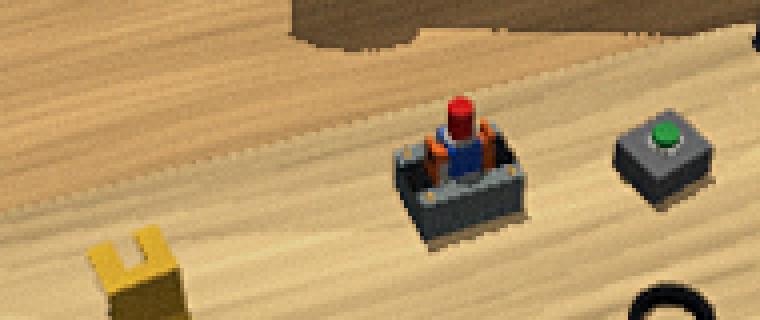

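View pics/sidec.png

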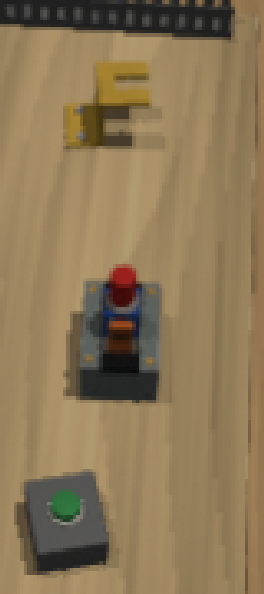

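Run:
```python
from h import *
s=viewer.camera("scene");d=viewer.camera("side")
print("knob",tri((s,(264.5,168.8)),(d,(287,196))))
print("brk from scene plate pts", onz(s,(150+133/4,140+248/4),.077), "side slot", onz(d,(250+132/3.3,110+75/3.3),.077))
w=viewer.camera("wrist");o=get_obs()
print(R.from_euler('xyz',o['tcp_rot'],degrees=True).inv().apply(w['origin']-o['ee_pos']))
print(o['time'])
```

```text
knob (array([0.49478318, 0.05577589, 0.1221908 ]), [np.float64(0.0011957066557993254), np.float64(0.0011957066557992417)])
brk from scene plate pts [ 0.51021981 -0.24437499  0.077     ] side slot [ 0.50657897 -0.26078179  0.077     ]
[-0.00017362 -0.07523281 -0.14278168]
0.3
```

```bash
python3 -m handwheel '[[0,0.025,-0.04,0.03,4],[0,0.05,-0.08,0.05,8],[0,0.075,-0.12,0.07,12],[0,0.10,-0.16,0.07,16],[0,0.125,-0.20,0.07,20]]'
```

```text
time: 0.8
ee_pos: [0.3167, 0.3156, 0.302]
tcp_rot: [179.9, -0.0, 89.8]
wrist_force: [1.0, 0.6, 1.1]
opening: 0.0855
```

```bash
python3 -m handwheel '[[0,0.03,-0.04,0,0],[0,0.06,-0.09,0,0],[0,0.09,-0.14,0,0],[0,0.12,-0.19,0,0],[0,0.15,-0.235,0,0]]'; python3 -m handwheel '[[0,0.01,-0.02,0,0],[0,0.01,-0.02,0,0],[0,0.01,-0.02,0,0]]'
python3 - <<'E'
from h import *
w=viewer.camera("wrist");cv2.imwrite("pics/w1.png",w["color"]);np.save("w1.npy",w,allow_pickle=True)
print(get_obs()["ee_pos"],proj(w,[[.495,.056,.137]]))
E
```

```text
time: 1.3
ee_pos: [0.4507, 0.1042, 0.3023]
tcp_rot: [179.9, -0.1, 89.8]
wrist_force: [1.3, 1.3, 0.1]
opening: 0.0853
time: 1.6
ee_pos: [0.4607, 0.0839, 0.3022]
tcp_rot: [179.9, -0.1, 89.7]
wrist_force: [0.3, 0.4, -0.2]
opening: 0.0853
[0.46050082 0.0844889  0.30232544] [[230.9883947 208.4755852]]
```

View pics/w1.png

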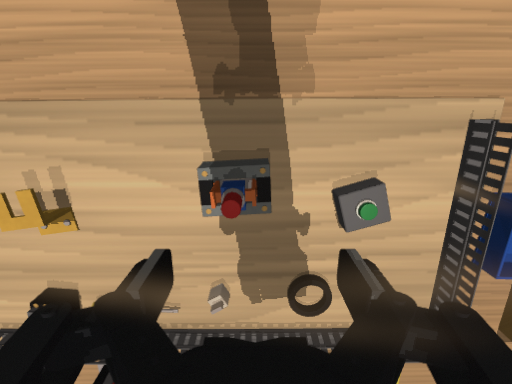

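Run:
```python
from h import *
im=cv2.imread("pics/w1.png"); crop(im,185,145,100,85,7,"pics/w1c.png"); crop(im,0,160,100,85,7,"pics/w1b.png")
print(blobs(mask(im,172,4,150)),blobs(mask(im,5,12,170,100)))
```

```text
[([231.4, 204.9], [221, 192, 21, 26, 418])] [([250.7, 196.4], [245, 190, 11, 16, 117]), ([214.6, 198.5], [210, 192, 11, 16, 116])]
```

View pics/w1c.png

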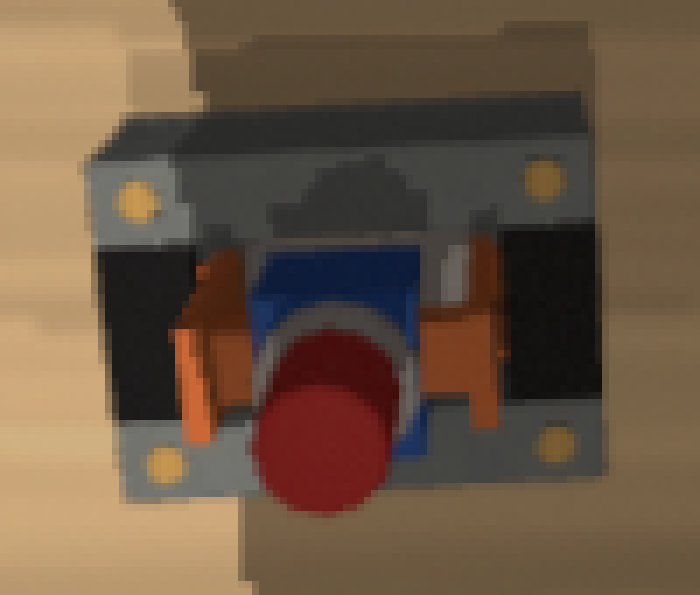

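View pics/w1b.png

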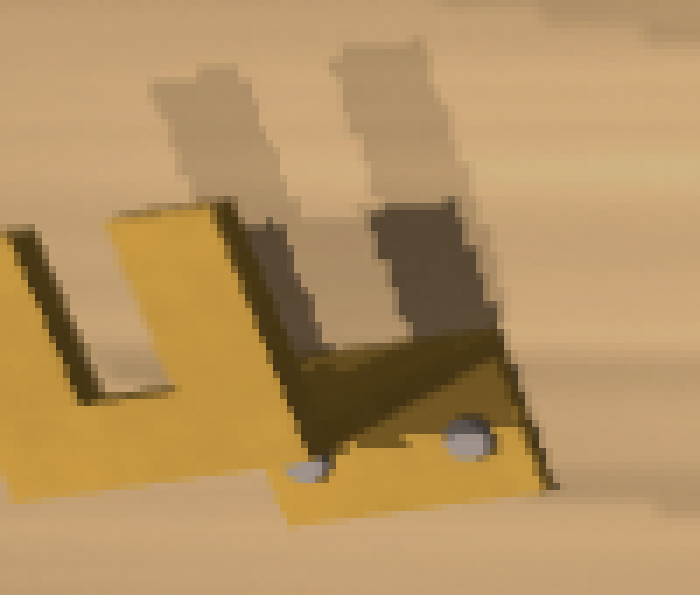

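Run:
```python
from h import *
w=np.load("w1.npy",allow_pickle=True).item()
f=lambda x,y,z:onz(w,(185+x/7-.43,145+y/7-.43),z)
P=[f(*p,.062) for p in((138,203),(545,180),(167,465),(556,445))]
print(np.round(P,4),"c",np.mean(P,0))
P=np.array(P);v=(P[1]-P[0]+P[3]-P[2]);u=(P[2]-P[0]+P[3]-P[1])
print("yaw",np.degrees(np.arctan2(-v[0],v[1])),np.degrees(np.arctan2(u[1],u[0])))
C=[f(*p,.062) for p in((88,160),(588,132),(125,500),(605,472))];print("corners",np.round(C,4),np.mean(C,0))
print("knob",f(322,449,.137))
g=lambda x,y:onz(w,(x/7-.43,160+y/7-.43),.077)
Q=[g(*p) for p in((107,220),(170,388),(212,202),(318,455),(12,502),(78,402))];print(np.round(Q,4))
for a,b in((0,1),(2,3)):
  d=Q[b]-Q[a];print(np.degrees(np.arctan2(d[1],d[0])),np.linalg.norm(d))
```

```text
[[0.4706 0.0141 0.062 ]
 [0.4664 0.0941 0.062 ]
 [0.5254 0.0168 0.062 ]
 [0.5215 0.0965 0.062 ]] c [0.49598968 0.05537537 0.062     ]
yaw 2.867157248910559 2.6589117865166996
corners [[0.4619 0.0048 0.062 ]
 [0.457  0.1025 0.062 ]
 [0.533  0.0077 0.062 ]
 [0.5275 0.1066 0.062 ]] [0.4948561  0.05539152 0.062     ]
knob [0.49528684 0.05550965 0.137     ]
[[ 0.4896 -0.2427  0.077 ]
 [ 0.5245 -0.2391  0.077 ]
 [ 0.4861 -0.2211  0.077 ]
 [ 0.539  -0.2124  0.077 ]
 [ 0.5491 -0.2781  0.077 ]
 [ 0.5274 -0.2586  0.077 ]]
5.979391399179615 0.03508440175914387
9.301430363643805 0.053626057884665096
```

```bash
python3 -m handwheel '[[0,0.0175,-0.0145,-0.04,3],[0,0.035,-0.029,-0.08,3],[0,0.035,-0.029,-0.12,3],[0,0.035,-0.029,-0.12,3],[0,0.035,-0.029,-0.12,3]]'
python3 - <<'E'
from h import *
w=viewer.camera("wrist");cv2.imwrite("pics/w2.png",w["color"]);np.save("w2.npy",w,allow_pickle=True)
print(get_obs()["ee_pos"]);crop(w["color"],150,100,220,160,3.5,"pics/w2c.png")
E
```

```text
time: 2.15
ee_pos: [0.495, 0.0565, 0.1834]
tcp_rot: [179.9, -0.1, 92.8]
wrist_force: [0.2, 0.2, 0.7]
opening: 0.085
[0.49578375 0.05651275 0.18480806]
```

View pics/w2.png

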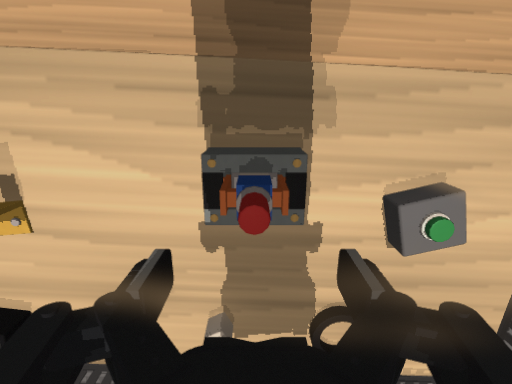

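Run:
```python
from h import *
w=np.load("w2.npy",allow_pickle=True).item();im=w["color"]
m=mask(im,172,4,150);print(blobs(m))
m2=mask(im,172,4,150,115);print(blobs(m2))
for b in blobs(m2,150): print(onz(w,b[0],.137))
# screws
y=mask(im,12,25,80,90)[140:235,195:315];print([( [round(b[0][0]+195,1),round(b[0][1]+140,1)],np.round(onz(w,(b[0][0]+195,b[0][1]+140),.062),4)) for b in blobs(y,8)])
```

```text
[([253.9, 213.5], [238, 192, 32, 43, 1066])]
[([253.8, 219.8], [239, 206, 31, 29, 674])]
[0.49558106 0.05529354 0.137     ]
[([255.6, 188.5], array([0.4933, 0.0568, 0.062 ])), ([296.7, 162.9], array([0.4664, 0.0941, 0.062 ])), ([211.1, 163.1], array([0.4706, 0.0138, 0.062 ])), ([213.7, 217.6], array([0.5254, 0.0166, 0.062 ])), ([294.1, 217.6], array([0.5214, 0.0967, 0.062 ]))]
```

```bash
python3 -m handwheel '[[0,0,-0.001,-0.03,0],[0,0,-0.001,-0.055,0],[0,0,-0.001,-0.076,0],[0,0,-0.001,-0.076,0],[0.4,0,-0.001,-0.076,0]]' 40; python3 -m handwheel '[[0.6,0,0,0,0],[1,0,0,0,0],[1,0,0,0,0],[1,0,0,0,0],[1,0,0,0,0]]' 40
```

```text
time: 2.7
ee_pos: [0.4967, 0.0561, 0.1114]
tcp_rot: [179.6, -0.1, 92.9]
wrist_force: [-0.1, -0.0, 0.1]
opening: 0.0731
time: 3.2
ee_pos: [0.4972, 0.056, 0.1125]
tcp_rot: [179.5, -0.1, 92.9]
wrist_force: [0.1, 0.3, 6.6]
opening: 0.0228
```

```bash
python3 -m handwheel '[[1,0,0,0,0],[1,0,0,0,0],[1,0,0,0.01,0],[1,0,0,0.02,0],[1,0,0,0.02,0]]'
python3 - <<'E'
from h import *
w=viewer.camera("side");cv2.imwrite("pics/s3.png",w["color"]);crop(w["color"],250,150,80,90,6,"pics/s3c.png")
w=viewer.camera("wrist");cv2.imwrite("pics/w3.png",w["color"])
E
```

```text
time: 3.7
ee_pos: [0.4981, 0.0561, 0.1346]
tcp_rot: [179.3, -0.1, 92.9]
wrist_force: [0.4, 0.2, -0.6]
opening: 0.0226
```

View pics/w3.png

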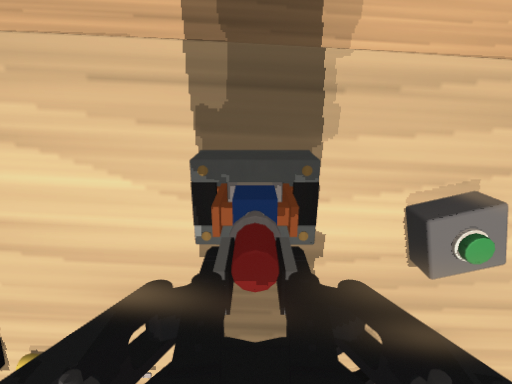

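View pics/s3c.png

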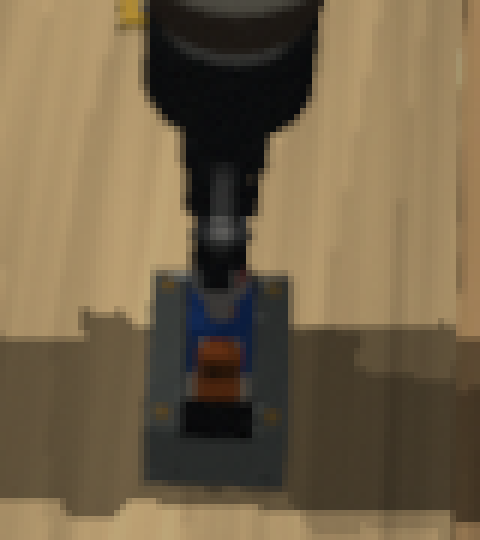

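```bash
python3 -m handwheel '[[1,-0.001,0,0.01,0],[1,-0.001,0,0.025,0],[1,-0.001,0,0.045,0],[1,-0.001,0,0.075,0],[1,-0.001,-0.03,0.10,0]]' ; python3 -m handwheel '[[1,0,-0.04,0,1],[1,0,-0.09,0,2],[1,0,-0.14,0,3],[1,0,-0.19,0,4],[1,0,-0.235,0,4]]';python3 -m handwheel '[[1,0,0,0,0],[1,0,0,0,0],[1,0,0,0,0]]'
python3 - <<'E'
from h import *
w=viewer.camera("wrist");cv2.imwrite("pics/w4.png",w["color"]);np.save("w4.npy",w,allow_pickle=True);print(get_obs()["ee_pos"])
E
```

```text
time: 4.3
ee_pos: [0.4966, 0.0276, 0.2356]
tcp_rot: [179.3, -0.1, 93.0]
wrist_force: [0.3, 0.2, -0.5]
opening: 0.0225
time: 4.8
ee_pos: [0.4963, -0.2097, 0.2369]
tcp_rot: [179.3, -0.1, 97.1]
wrist_force: [0.7, -0.2, -0.3]
opening: 0.0226
time: 5.1
ee_pos: [0.4964, -0.2091, 0.2377]
tcp_rot: [179.2, -0.1, 97.1]
wrist_force: [0.9, 0.0, -0.0]
opening: 0.023
[ 0.49641495 -0.20871859  0.237548  ]
```

View pics/w4.png

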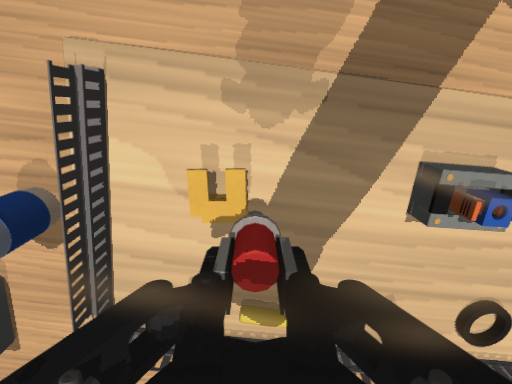

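Run:
```python
from h import *
w=np.load("w4.npy",allow_pickle=True).item();im=w["color"]
crop(im,180,160,110,140,5,"pics/w4c.png")
print(blobs(mask(im,172,4,150)),blobs(mask(im,172,4,150,115)))
```

```text
[([254.7, 258.4], [231, 224, 48, 68, 2606])] [([253.9, 256.2], [233, 249, 44, 16, 363]), ([252.2, 285.7], [238, 279, 34, 13, 235])]
```

View pics/w4c.png

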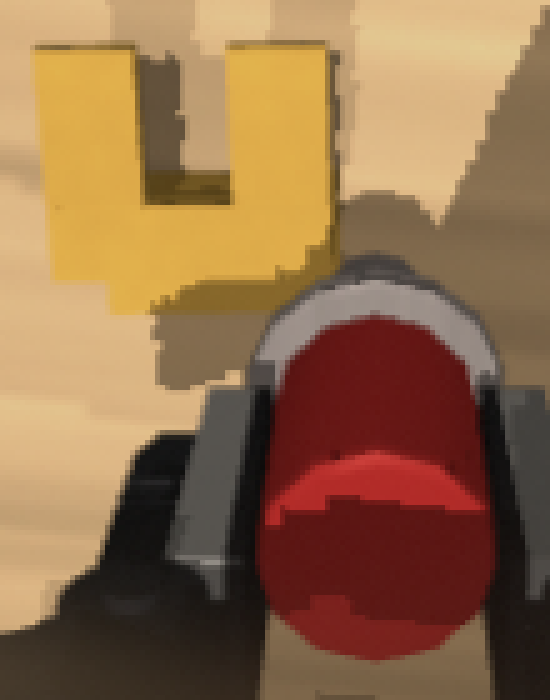

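Run:
```python
from h import *
w=np.load("w4.npy",allow_pickle=True).item()
f=lambda x,y,z:onz(w,(180+x/5-.4,160+y/5-.4),z)
ml,mr,cl,cr=[f(*p,.077) for p in((135,47),(226,47),(143,205),(232,205))]
ol,orr,bl,br=[f(*p,.077) for p in((33,47),(328,47),(52,282),(340,275))]
print(np.round([ml,mr,cl,cr,ol,orr,bl],4))
d=(cl-ml)+(cr-mr); print("yaw notch",np.degrees(np.arctan2(d[1],d[0])),np.linalg.norm(d)/2)
for a,b in((ml,mr),(cl,cr),(ol,orr)):
  e=b-a; print(np.degrees(np.arctan2(-e[0],e[1])),np.linalg.norm(e))
ax=d/np.linalg.norm(d)
print("park from closed",(cl+cr)/2-ax*.014,"mouth",(ml+mr)/2+ax*.022)
k=f(377,556,.2376+.0245);print("knob",k)
o=get_obs();print(o["ee_pos"],"rel",k-o["ee_pos"])
```

```text
[[ 0.492  -0.2627  0.077 ]
 [ 0.4896 -0.2431  0.077 ]
 [ 0.5279 -0.2583  0.077 ]
 [ 0.5255 -0.2385  0.077 ]
 [ 0.4947 -0.2847  0.077 ]
 [ 0.4869 -0.2211  0.077 ]
 [ 0.5491 -0.2777  0.077 ]]
yaw notch 7.130124617513131 0.03619774833835443
7.039258828181379 0.019748792970266747
7.050532859937747 0.02001865240052804
7.039246052378846 0.06402897404150959
park from closed [ 0.51280946 -0.25012715  0.077     ] mouth [ 0.51261324 -0.25015169  0.077     ]
knob [ 0.49419694 -0.20998467  0.2621    ]
[ 0.49641495 -0.20871859  0.237548  ] rel [-0.00221801 -0.00126608  0.024552  ]
```

```bash
python3 -m handwheel '[[1,0.0185,-0.040,-0.01,0],[1,0.0185,-0.040,-0.05,0],[1,0.0185,-0.040,-0.08,0],[1,0.0185,-0.040,-0.09,0],[1,0.0185,-0.040,-0.09,0]]'
python3 - <<'E'
from h import *
w=viewer.camera("wrist");cv2.imwrite("pics/w5.png",w["color"]);np.save("w5.npy",w,allow_pickle=True);print(get_obs()["ee_pos"])
crop(w["color"],150,120,220,180,3.5,"pics/w5c.png")
s=viewer.camera("side");crop(s["color"],240,80,90,90,6,"pics/s5c.png")
E
```

```text
time: 5.65
ee_pos: [0.5146, -0.2474, 0.1468]
tcp_rot: [179.3, -0.2, 97.2]
wrist_force: [-0.4, -0.5, -0.2]
opening: 0.0227
[ 0.5151549  -0.24781791  0.14852324]
```

View pics/w5c.png

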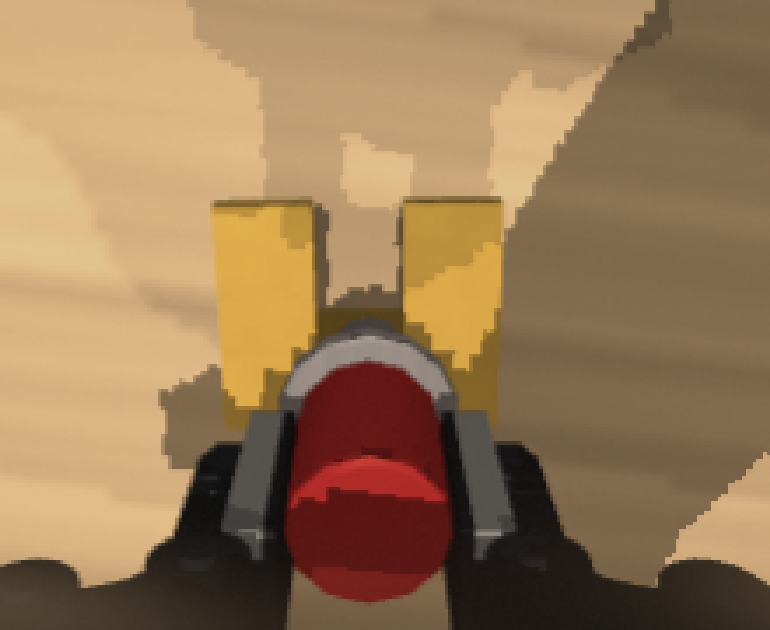

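View pics/s5c.png

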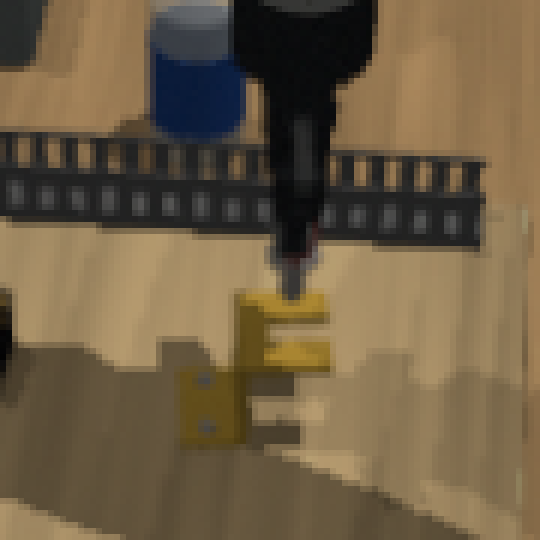

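Run:
```python
from h import *
w=np.load("w5.npy",allow_pickle=True).item()
f=lambda x,y,z:onz(w,(150+x/3.5-.36,120+y/3.5-.36),z)
print("knob",f(369,529.5,.148+.0245))
# collar: outer left/right extremes and top edge
print("collar top edge y 336 (outer near edge at z origin+5)",f(369,334,.148-.0145+.005))
ml,mr,ol,orr=[f(*p,.077) for p in((314,203),(403,200),(213,204),(503,199))]
m=(ml+mr)/2; ax=np.array([np.cos(np.radians(7.1)),np.sin(np.radians(7.1)),0]);print("park",m+ax*.022,(ol+orr)/2+ax*.022)
```

```text
knob [ 0.51172219 -0.24835041  0.1725    ]
collar top edge y 336 (outer near edge at z origin+5) [ 0.49703581 -0.2500785   0.1385    ]
park [ 0.51233938 -0.25025959  0.077     ] [ 0.51235017 -0.25037793  0.077     ]
```

```bash
python3 -m handwheel '[[1,0,-0.002,0,0],[1,0,-0.002,-0.015,0],[1,0,-0.002,-0.025,0],[1,0,-0.002,-0.035,0],[1,0,-0.002,-0.035,0]]'
```

```text
time: 6.25
ee_pos: [0.5146, -0.2498, 0.1122]
tcp_rot: [179.3, -0.1, 97.2]
wrist_force: [-0.9, 0.2, -0.2]
opening: 0.0225
```

```bash
python3 -m handwheel '[[1,0,0,-0.008,0],[1,0,0,-0.014,0],[1,0,0,-0.018,0],[1,0,0,-0.018,0],[1,0,0,-0.018,0]]'
python3 - <<'E'
from h import *
w=viewer.camera("wrist");crop(w["color"],150,120,220,180,3.5,"pics/w6c.png")
s=viewer.camera("scene");crop(s["color"],150,160,70,80,7,"pics/s6c.png")
print(get_obs()["ee_pos"],get_obs()["wrist_force"])
E
```

```text
time: 6.75
ee_pos: [0.5147, -0.2498, 0.0943]
tcp_rot: [179.3, -0.1, 97.2]
wrist_force: [0.3, -0.3, -1.1]
opening: 0.0226
[ 0.51480238 -0.2498787   0.09457092] [-0.88995057  0.84311318 -0.26547187]
```

View pics/w6c.png

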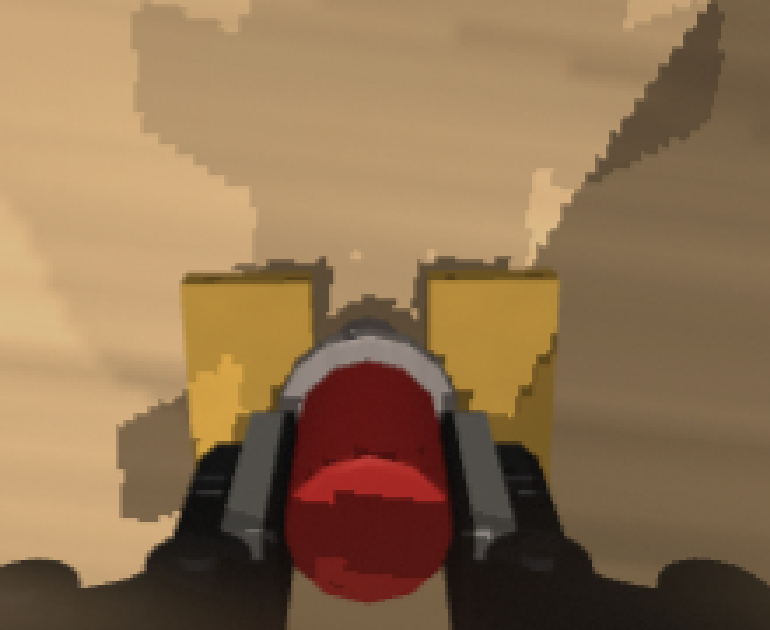

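View pics/s6c.png

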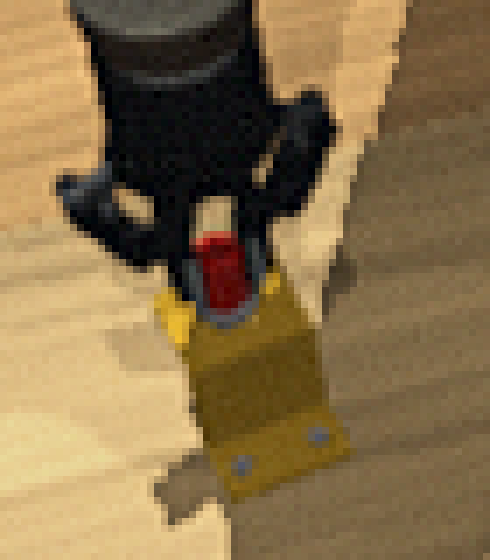

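```bash
python3 -m handwheel '[[1,0,0,-0.002,0],[1,0,0,-0.003,0],[1,0,0,-0.004,0],[1,0,0,-0.004,0]]'
```

```text
time: 7.25
ee_pos: [0.515, -0.2499, 0.0916]
tcp_rot: [179.2, -0.1, 97.2]
wrist_force: [-0.8, 1.3, 6.5]
opening: 0.0229
```

```bash
python3 -m handwheel '[[0.65,0,0,0.0005,0],[0.5,0,0,0.0005,0],[0.3,0,0,0.0005,0],[0.2,0,0,0.0005,0],[0.0,0,0,0.0005,0]]'; python3 -m handwheel '[[0,0,0,0,0],[0,0,0,0.03,0],[0,0,0,0.06,0],[0,0,0,0.10,0],[0,0,0,0.14,0]]'
python3 - <<'E'
from h import *
w=viewer.camera("wrist");cv2.imwrite("pics/w7.png",w["color"]);np.save("w7.npy",w,allow_pickle=True);print(get_obs()["ee_pos"])
crop(w["color"],150,100,220,180,3.5,"pics/w7c.png")
E
```

```text
time: 7.75
ee_pos: [0.515, -0.2499, 0.0919]
tcp_rot: [179.2, -0.1, 97.2]
wrist_force: [-0.2, -0.7, 0.1]
opening: 0.0806
time: 8.25
ee_pos: [0.5146, -0.2497, 0.2331]
tcp_rot: [179.2, -0.1, 97.2]
wrist_force: [0.5, 0.1, -0.2]
opening: 0.0855
[ 0.51581794 -0.25034543  0.24045096]
```

View pics/w7c.png

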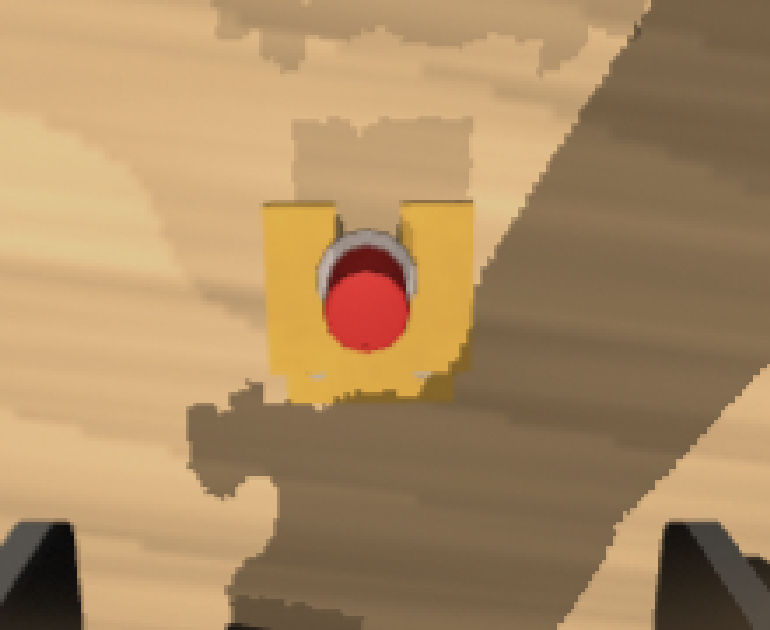

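```bash
python3 -m handwheel '[[0,-0.004,0.045,0.005,-1],[0,-0.008,0.09,0.01,-2],[0,-0.012,0.14,0.01,-3],[0,-0.016,0.19,0.01,-4],[0,-0.02,0.238,0.01,-4.4]]';python3 -m handwheel '[[0,0,0.04,0,0],[0,0,0.068,-0.03,0],[0,0,0.068,-0.06,0],[0,0,0.068,-0.06,0],[0,0,0.068,-0.06,0]]'
python3 - <<'E'
from h import *
w=viewer.camera("wrist");cv2.imwrite("pics/w8.png",w["color"]);np.save("w8.npy",w,allow_pickle=True);print(get_obs()["ee_pos"],get_obs()["tcp_rot"])
crop(w["color"],170,100,180,150,4,"pics/w8c.png")
E
```

```text
time: 8.8
ee_pos: [0.4953, -0.0106, 0.2506]
tcp_rot: [178.8, 0.2, 92.7]
wrist_force: [1.3, 0.7, 0.3]
opening: 0.0856
time: 9.3
ee_pos: [0.4951, 0.0572, 0.1911]
tcp_rot: [178.8, 0.2, 92.7]
wrist_force: [0.1, 1.5, 1.2]
opening: 0.0855
[0.49567001 0.05704805 0.19202448] [1.78721212e+02 1.57798794e-01 9.26840807e+01]
```

View pics/w8c.png

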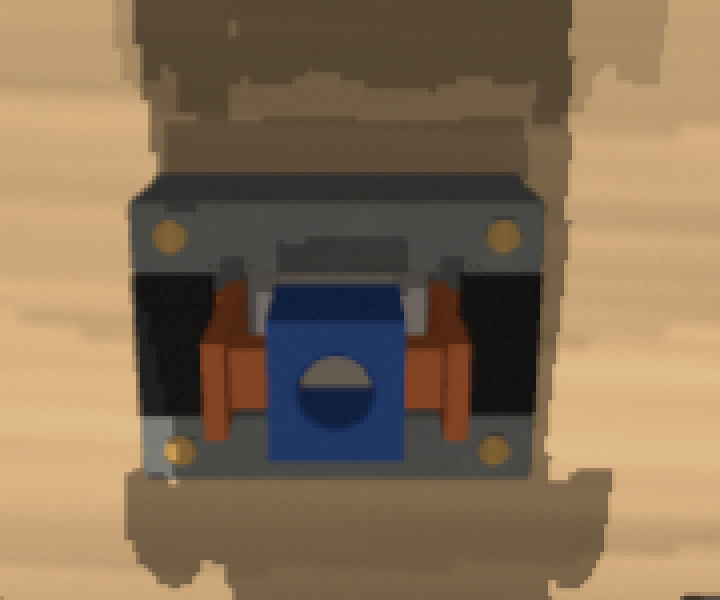

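Run:
```python
from h import *
w=np.load("w8.npy",allow_pickle=True).item()
f=lambda x,y,z:onz(w,(170+x/4-.4,100+y/4-.4),z)
print(f(336,393,.098), np.mean([f(*p,.098) for p in((268,321),(404,321),(268,460),(404,460))],0), f(336,391,.098))
print("catch",[np.round(f(*p,.098),4) for p in((201,345),(470,345),(203,440),(468,440))])
```

```text
[0.49577413 0.05537597 0.098     ] [0.49552843 0.05536171 0.098     ] [0.49531562 0.05535472 0.098     ]
catch [array([0.4863, 0.0259, 0.098 ]), array([0.4835, 0.0836, 0.098 ]), array([0.5081, 0.0265, 0.098 ]), array([0.5053, 0.085 , 0.098 ])]
```

```bash
python3 -m handwheel '[[0,0.0005,-0.0017,-0.04,0],[0,0.0005,-0.0017,-0.08,0],[0,0.0005,-0.0017,-0.105,0],[0,0.0005,-0.0017,-0.105,0],[0,0.0005,-0.0017,-0.105,0]]'
```

```text
time: 9.85
ee_pos: [0.497, 0.0549, 0.0891]
tcp_rot: [178.6, 0.2, 92.6]
wrist_force: [-0.5, -0.4, 0.5]
opening: 0.0853
```

```bash
python3 -m handwheel '[[0,-0.001,0.0005,-0.008,0],[0,-0.001,0.0005,-0.016,0],[0,-0.001,0.0005,-0.022,0],[0,-0.001,0.0005,-0.022,0],[0.1,-0.001,0.0005,-0.022,0]]' 50
python3 - <<'E'
from h import *
o=get_obs();print(o["ee_pos"],o["wrist_force"])
w=viewer.camera("wrist");cv2.imwrite("pics/w9.png",w["color"])
E
```

```text
time: 10.35
ee_pos: [0.496, 0.0554, 0.067]
tcp_rot: [178.6, 0.2, 92.6]
wrist_force: [-0.4, 0.2, 1.0]
opening: 0.0769
[0.49596209 0.0554458  0.06702414] [-0.42357376  0.18716912  0.97121064]
```

View pics/w9.png

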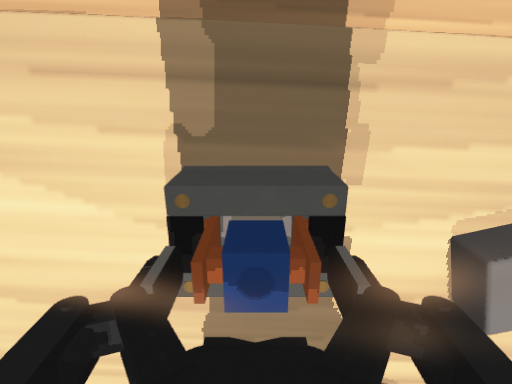

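Fingers straddle both catches (px 150–200 and 305–350). Closing.

```bash
python3 -m handwheel '[[0.3,0,0,0,0],[0.5,0,0,0,0],[0.7,0,0,0,0],[1,0,0,0,0],[1,0,0,0,0]]' 50;python3 -m handwheel '[[1,0,0,0,0],[1,0,0,0,0],[1,0,0,0,0]]' 50
python3 - <<'E'
from h import *
w=viewer.camera("wrist");cv2.imwrite("pics/w10.png",w["color"])
E
```

```text
time: 10.9
ee_pos: [0.4967, 0.0558, 0.0683]
tcp_rot: [178.5, 0.1, 92.6]
wrist_force: [-0.9, 0.7, 6.2]
opening: 0.0409
time: 11.2
ee_pos: [0.4967, 0.0558, 0.0683]
tcp_rot: [178.5, 0.1, 92.6]
wrist_force: [-0.5, -0.4, 1.2]
opening: 0.0408
```

View pics/w10.png

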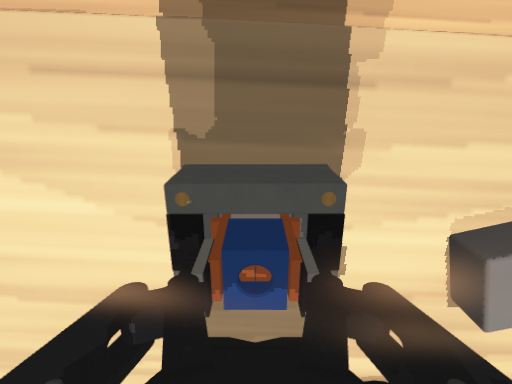

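```bash
python3 -m handwheel '[[1,0,0,0.003,0],[1,0,0,0.006,0],[1,0,0,0.009,0],[1,0,0,0.012,0],[1,0,0,0.015,0]]' ;python3 -m handwheel '[[1,0,0,0.005,0],[1,0,0,0.010,0],[1,0,0,0.015,0],[1,0,0,0.02,0],[1,0,0,0.025,0]]'
python3 - <<'E'
from h import *
w=viewer.camera("wrist");cv2.imwrite("pics/w11.png",w["color"])
w=viewer.camera("scene");crop(w["color"],225,120,80,85,7,"pics/s11.png")
E
```

```text
time: 11.75
ee_pos: [0.4967, 0.0557, 0.0835]
tcp_rot: [178.5, 0.1, 92.6]
wrist_force: [-0.6, -0.0, -2.5]
opening: 0.0405
time: 12.25
ee_pos: [0.4968, 0.0558, 0.1091]
tcp_rot: [178.5, 0.1, 92.6]
wrist_force: [0.3, -0.2, -2.6]
opening: 0.0407
```

View pics/s11.png

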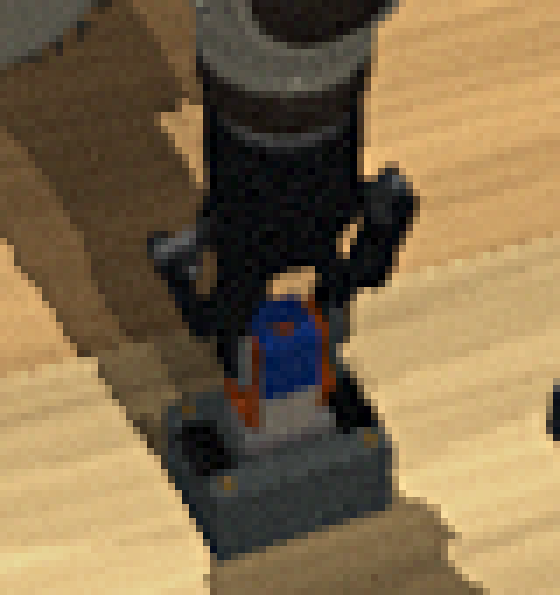

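View pics/w11.png

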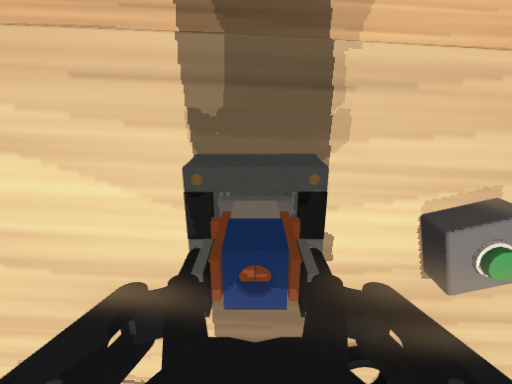

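```bash
python3 -m handwheel '[[1,0,0,0.015,0],[1,0,0,0.035,0],[1,0,0,0.05,0],[1,0,0,0.06,0],[1,0,0,0.065,0]]' ;python3 -m handwheel '[[1,0,0,0.015,0],[1,0,0,0.025,0],[1,0,0,0.032,0],[1,0,0,0.034,0],[1,0,0,0.034,0]]';python3 -m handwheel '[[1,0,0,0,0],[1,0,0,0,0],[1,0,0,0,0],[1,0,0,0,0]]'
python3 - <<'E'
from h import *
w=viewer.camera("wrist");cv2.imwrite("pics/w12.png",w["color"])
w=viewer.camera("scene");cv2.imwrite("pics/sc12.png",w["color"]);crop(w["color"],215,80,90,120,5,"pics/s12.png")
w=viewer.camera("side");cv2.imwrite("pics/sd12.png",w["color"])
o=get_obs();print(o["ee_pos"],o["tcp_rot"],o["opening"],o["wrist_force"],abs(o["qd"]).max())
E
```

```text
time: 12.85
ee_pos: [0.4975, 0.0559, 0.1758]
tcp_rot: [178.4, 0.1, 92.6]
wrist_force: [0.1, -0.5, -3.0]
opening: 0.0407
time: 13.35
ee_pos: [0.4975, 0.0558, 0.2096]
tcp_rot: [178.4, 0.1, 92.6]
wrist_force: [-0.6, -0.0, -1.9]
opening: 0.0406
time: 13.75
ee_pos: [0.4974, 0.0558, 0.2094]
tcp_rot: [178.4, 0.1, 92.6]
wrist_force: [0.0, -0.6, -1.9]
opening: 0.0406
[0.49748985 0.05586317 0.20955206] [1.78375517e+02 1.04638562e-01 9.26409900e+01] 0.040653963169129316 [-0.2449744  -0.08241615 -2.30825232] 0.07038116039360011
```

View pics/s12.png

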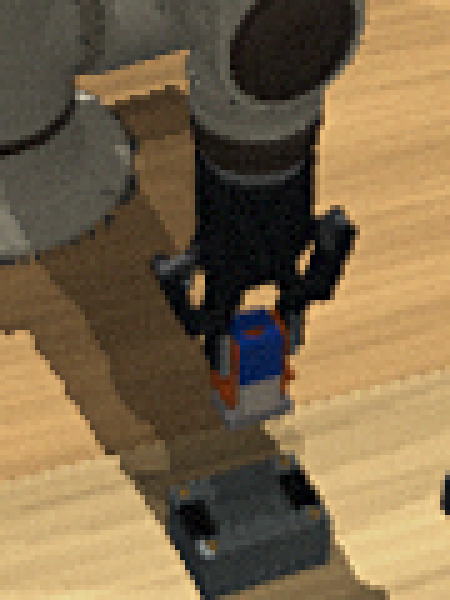

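View pics/sc12.png

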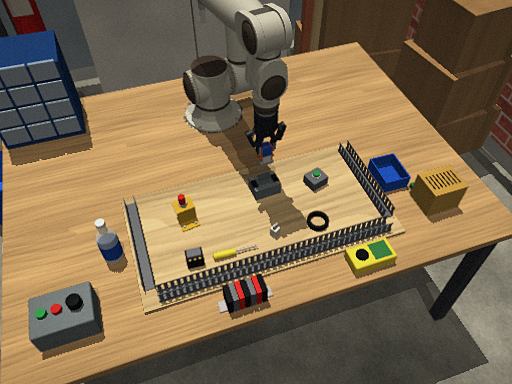

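View pics/sd12.png

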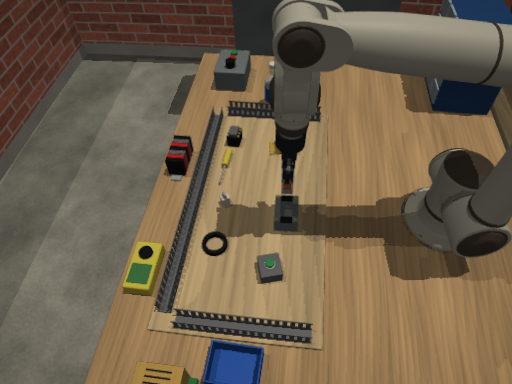

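View pics/w12.png

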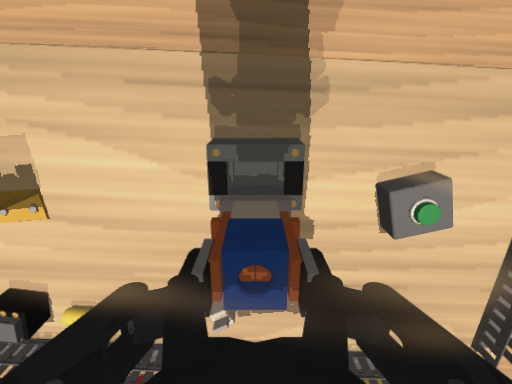

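```bash
python3 -c "
from workcell import job_done
print(job_done())"
```

```text
the job is handed in; nothing more can be done
None
```

I parked the locking pin in the bracket, then pinched the catches, lifted the carrier out and handed the job in at about 13.9 s while still holding it.

- **Pin:** It stands upright near the middle of the yellow bracket's notch with its collar on the plate. I confirmed this with the wrist camera after letting go, and it still looked so in the last scene picture.
- **Catches:** The fingers read a 40.7 mm opening. The gripper read about 1.2 mm low on the 24 mm knob, so this matches the 42 mm expected for fully pressed catches.
- **Carrier:** It came up 141 mm without resistance, so its underside is about 10 cm above the base's rim. At the end the wrist force was about 2 N, roughly the carrier's weight, and the arm was still.
- **Other items:** No other item looked moved in the pictures.
- **One small deviation:** The tool had tilted about 1.6° by the end. The moves offered no way to correct it. The carrier kept its pose in the gripper during the lift, so it may lean by at most about that much.

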